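# Gauge a crusher jaw plate and sort it by its wear

### The arm

A 7-joint arm with a two-finger parallel gripper is mounted at the origin on the work surface. World frame = base frame: x ahead of the robot, y to its left, z up, the work surface at z = 0. Lengths are in mm, angles in rad, forces in N, time in s.
With the tool pointing down it reaches from about 400 to 875 mm from the base axis. Payload 4.4 kg.
Tool frame: the origin (TCP) lies on the centre line of the jaws, within the pads' length; the fingertips stand 25 mm ahead of it and the grasp point (between the pads) lies 6 mm ahead of it (ctrl.finger_overhang is the distance from the TCP to the fingertips, in mm); z points along the fingers, y is the line along which they close (so a half turn about z gives the same grasp; the last joint's range is limited). The gripper opens to 85 mm and grips with 20 to 120 N. Pads are 22 mm wide; open, the fingers measure 114 mm over their backs; the gripper's body (76 mm by 85 mm) begins 54 mm behind the grasp point. The pads swing forward as they close: fully open they stand 13 mm farther back than shut.
Start: joints at [1.269, 0.628, 0.038, 1.517, -0.027, 0.996, -0.02], TCP at [151.88, -632.021, 256.313] pointing down, gripper open.
Joint ranges: [-3.06, 3.06], [-0.37, 2.12], [-1.25, 1.32], [0.18, 2.47], [-1.1, 4.24], [0.23, 1.98], [-2.94, 2.94]. Speed limits (rad/s): [2.57, 2.57, 3.14, 3.14, 3.14, 3.14, 3.14].

### API

Orientations are given as [roll, pitch, yaw] about the fixed x, y, z axes, in that order (R = Rz(yaw) Ry(pitch) Rx(roll)).
In Python, from cell import ctrl gives the robot as it stands. The module is installed in compiled form; this text tells all that it offers.
- The arm moves only by the tool play_rows, never from a script. Its argument "targets" is a list of rows, each a list of 5 numbers: the closure, from 0 (fully open) to 1 (shut), then the shift along the tool's x, y, z in cm, then the turn about the tool's z in degrees. In form: [[gripper, dx, dy, dz, spin], ...]. A call has 1 to 10 rows; each row is the pose to reach, as a shift and turn from the pose commanded when the call began, along the tool's axes at that moment; what a row does not reach only later rows make up. A row lasts 1/10 s, in which the tool goes at most 50 mm and 8.59 degrees, less where a joint would pass 70% of its speed; a pose out of reach is approached as far as the arm can. A call with a gripper value outside its range is refused whole. The fingers move at their own pace and stop on an object; the grip force is fixed at half the most. Time passes only in rows, so rows that repeat a pose let the fingers close. It gives the time, the measured TCP pose, the force, the opening and the grip force at its end, in the units of the state.
- ctrl.read_state(): the state, without advancing time (a new reading comes with each control period).
- ctrl.get_image(name): name is "scene" or "side" or "wrist"; returns (picture, depth): 384x512x3 uint8, red, green, blue; 384x512 float32, mm along the optical axis (not along the pixel's ray), 0 where there is no reading.
- ctrl.calibration(name): a dict with "vfov" (degrees; the focal length in pixels is half the picture's height over the tangent of half this angle, whatever the lens; pixels are square), "cx", "cy" (the principal point, pixels), "k1" (the pictures are not rectified: a ray, as slopes to the right and down, at radius r is drawn at 1 + k1 r^2 times it, then the intrinsics apply), "extrinsics" (4x4, takes a point from camera to world coordinates); the wrist camera has in their place "mount" (4x4, takes a point from camera to tool coordinates, whose origin is the TCP and whose axes are the flange's). Camera axes: x right, y down, z forward; pixel columns grow to the right and rows downward; lengths in mm; the calibration is good to about 2 mm. A picture is of the moment at which its call begins: read the wrist's pose just before it. calibration takes no time and is no camera call.
- ctrl.finish_job(): hands the job in; it is judged then, once.
Trained networks look in the newest picture that a camera, given by its name, has taken for a name from the list of things; names that differ only in an ending like _2 or _b are one class to them, and where a whole thing is asked for, a point or a joint stands for the part that bears it (a point fixed in the world has none). Each returns a list of dicts, best first, with "confidence" (0 to 1); they miss things now and then, are a little off and sometimes report something else, mostly with a low value. They report only what shows in the picture. A call takes as long as a camera call. They do not tell look-alikes from the thing itself.
- ctrl.search_frame(camera, name): "bbox" ([left, top, right, bottom] in pixels, round what is visible of it).
- ctrl.trace(camera, name): "pixels" (384x512 bool, what is visible of it) and "bbox" ([left, top, right, bottom] in pixels, round what is visible of it).
The state is a dict: "clock": time; "qpos": joint angles; "qd": joint speeds; "tau": joint torques, N m; "eef_pos": TCP position; "tool_rot": TCP orientation; "force": force on the tool from outside, world axes, zero at the start; "torque": the same for the moment, N m; "width": finger opening in mm; "gripper_force": force on a finger pad.
Only numpy, scipy, OpenCV 4.12 (cv2) and the standard library are available. Lean on these libraries where they do the work, as an engineer would, in place of code of your own. Each camera call takes 0.05 s, during which the arm holds its last target. There are 200 camera calls.

### The job

Take the sprung depth gauge from its wooden rest and press it upright on the ribbed crusher jaw plate, with its pin in the middle groove, until its base sits flat on the ribs; hold it still there for about a second with a steady push of about 13 N, never over 30 N, and read how deep the groove is. Then stand the gauge back in its rest and set the plate down flat, ribs up, in the round pan if less than 8 mm of groove is left, or in the oblong pan if there is more. Leave the pans and everything else on the bench where they are, and do not drop the gauge or the plate.

Things in the scene. Friction and masses are not known exactly. Their poses are not given: they have to be found in the camera images.
- gauge: Plain steel sprung depth gauge, 0.2 kg, upright on the wooden rest with its pin in the rest's hole. Base bar 64 mm (its x) by 26 mm (y), 9 mm thick; on it a square-sided barrel 26 mm (x) by 22 mm (y), from 9 to 64 mm above the base's underside. Origin: centre of the flat underside of the base; z up. The 5 mm pin comes out below there.
- barrel (a point): Where to grip the gauge: on its axis, 40 mm above the base's underside; close the fingers along the gauge's y (22 mm).
- pin (a joint): How far the gauge's pin is pushed in, m: 0 free (tip 15 mm below the base), 0.015 when flush. With the base flat on the ribs, groove depth = 0.015 - this. A ringed stem with a brass button rises from the barrel's top by the same amount (7 mm out when free). Spring 2 N at first touch, 5 N when flush: more than the gauge's weight, so it sits flat only while pressed.
- pin_tip (a point): Lower tip of the gauge's pin (5 mm diameter, round end, on the gauge's z axis).
- rest: Fixed wooden block 90 x 70 mm, 34 mm high, with a hole 19 mm square and 26 mm deep in the middle of its top, for the pin. Origin: centre of its underside.
- plate: Loose dark cast crusher jaw plate, 0.6 kg: back 92 mm (x) by 54 mm (y), 11 mm thick, lying ribs up. Four ribs 74 mm long along x, 7 mm wide, three grooves 8.4 mm wide between them. Rib tops are flat, all worn alike, 3.5 to 13 mm above the groove floors (to be gauged). Origin: centre of the underside; z up. Grip it across y (54 mm).
- groove (a point): Middle of the plate's middle groove, on its floor, 11 mm above the plate's underside; the groove runs along the plate's x. A push of 8 to 20 N in all (pin spring included, gauge weight included) holds the gauge rightly seated; over 30 N, even as a knock, spoils the job: the last millimetres want 10 mm/s or less.
- pan_oblong: Loose oblong galvanized pan, 160 mm (x) by 210 mm (y), 45 mm high, sheet 3 mm, upright, 0.7 kg, wire grip at each end. Origin: centre of its underside; inner floor 3 mm above.
- pan_round: Loose round galvanized pan, floor 172 mm and rim 192 mm across outside, 45 mm high, sheet 3 mm, 0.7 kg. Origin: centre of its underside; inner floor 3 mm above.
- muller: Bystander: cast iron muller, 105 x 70 mm, with an upright wooden handle, 128 mm high, 2 kg. Origin under its centre.
- malachite: Bystander: green lump of malachite, about 70 mm across, 45 mm high. Origin under its centre.
- tamper: Bystander: brass-bound wooden tamper standing on its head, 50 mm across, 162 mm high. Origin under its centre.
- brush: Bystander: wooden bench brush lying bristles down, 250 mm long along its x (handle to -x), 41 mm high. Origin on the bench where handle meets head.
- jar: Bystander: amber sample jar, 64 mm across, 85 mm high. Origin under its centre.
- weight: Bystander: brass knob weight, 44 mm across, 62 mm high. Origin under its centre.
- scoop: Bystander: small galvanized scoop, tray 85 x 60 x 26 mm, with a wooden handle 85 mm long to its -x. Origin under the tray's centre.
Things that resemble listed ones, but are neither listed nor needed, are in the scene too. What is shaped like the plate but turquoise is not meant. Leave any pink look-alike of the rest alone.

How it is judged:
By the outcome, as a careful person would: the job done as asked, in the order asked, and still so for the second after the job is handed in, with the robot touching nothing.
It also fails if it takes over 72 s, if anything falls off the work surface, if the arm or the gripper's body presses on something with over 40 N, if the wrist force passes 120 N, or if a joint passes its speed limit or range.

## Working session

There is one attempt and no reset: what is moved stays moved. The work goes in short steps, Python scripts to look and compute and a tool call to move; the robot and the scene stay as the last step left them, time stands still between calls to the robot, and variables do not carry over. Pictures are saved under pics/ and viewed, at most 10 in all, crops included, and the job is handed in when it is done.

Besides the shell and the picture viewer there is one more tool, called after "Call:" by a JSON object that holds its "method" and its "body", one argument or row to a line. play_rows: Moves the arm, as the interface text tells. Its arguments: {"type":"object","properties":{"targets":{"type":"array"}},"required":["targets"]}

```bash
mkdir -p pics; cat > h.py <<'E'
import numpy as np, cv2
from cell import ctrl
from scipy.spatial.transform import Rotation as R
def toolT():
    s=ctrl.read_state(); T=np.eye(4); T[:3,:3]=R.from_euler('xyz',s['tool_rot']).as_matrix(); T[:3,3]=s['eef_pos']; return T
def shot(cam):
    T=toolT(); im,d=ctrl.get_image(cam); c=ctrl.calibration(cam)
    E=np.array(c['extrinsics']) if cam!='wrist' else T@np.array(c['mount'])
    f=192/np.tan(np.radians(c['vfov'])/2)
    K=np.array([[f,0,c['cx']],[0,f,c['cy']],[0,0,1]]); D=np.array([c['k1'],0,0,0,0.])
    return im,d,E,K,D
def cloud(d,E,K,D):
    v,u=np.mgrid[:384,:512]; p=np.stack([u,v],-1).reshape(-1,1,2).astype(float)
    n=cv2.undistortPoints(p,K,D).reshape(384,512,2)
    P=np.dstack([n*d[...,None],d]); return P@E[:3,:3].T+E[:3,3]
def save(n,im): cv2.imwrite('pics/'+n,im[...,::-1])
def rect(P2):
    (c,s,a)=cv2.minAreaRect(P2.astype(np.float32)); return np.round(c,1),np.round(s,1),round(a,1)
E
python3 - <<'E'
from h import *
ims=[]
print(ctrl.read_state())
for cam in ['scene','side']:
    im,d,E,K,D=shot(cam); W=cloud(d,E,K,D); save(cam+'0.png',im); np.savez(cam+'0.npz',im=im,d=d,W=W)
    for n in ['gauge','rest','plate','pan_oblong','pan_round']:
        for r in ctrl.trace(cam,n)[:3]:
            m=r['pixels']&(d>0); Q=W[m]
            if len(Q): print(cam,n,round(r['confidence'],2),np.round(r['bbox']),np.median(Q,0).round(),np.percentile(Q[:,2],97).round(1))
E
```

```text
{'clock': 0.0, 'qpos': array([ 1.26921131,  0.6293309 ,  0.03845251,  1.51837691, -0.02700459,
        0.99629688, -0.02001602]), 'qd': array([-0.00028983,  0.000175  ,  0.00153503,  0.00155717,  0.00301363,
        0.00021748, -0.00028393]), 'tau': array([-6.24213317e-04, -5.63413668e+01,  1.22594129e+00, -1.93447137e+01,
        1.09931873e-02,  1.04144230e-02,  2.13262751e-06]), 'eef_pos': array([ 151.73239556, -631.44485749,  255.39625722]), 'tool_rot': array([-3.13969909e+00,  2.68126668e-05,  2.35757781e-01]), 'force': array([ 0.06960548, -0.73321274, -0.85693455]), 'torque': array([0.02165375, 0.02758853, 0.01573453]), 'gripper_force': 0.0, 'width': 85.35887345300326}
scene gauge 0.8 [177. 151. 196. 176.] [ 440. -253.   61.] 103.5
scene rest 0.97 [168. 159. 208. 188.] [ 459. -240.   31.] 37.4
scene rest 0.86 [162. 126. 196. 153.] [ 314. -349.   31.] 36.3
scene plate 0.88 [236. 164. 270. 181.] [381. -75.  21.] 26.8
scene plate 0.76 [278. 189. 303. 214.] [481.  61.  15.] 26.3
scene pan_oblong 0.69 [120. 179. 219. 259.] [ 625. -236.    6.] 47.3
scene pan_round 0.69 [295. 231. 374. 302.] [645. 215.   5.] 45.4
side gauge 0.74 [146. 218. 218. 276.] [667. 202.   5.] 44.9
side gauge 0.72 [290. 135. 307. 157.] [ 429. -250.   56.] 103.9
side rest 0.8 [323. 134. 355. 158.] [ 300. -342.   33.] 38.3
side rest 0.72 [281. 145. 317. 171.] [ 425. -234.   31.] 38.1
side plate 0.74 [245. 216. 279. 231.] [468.  65.  19.] 26.2
side plate 0.59 [291. 184. 320. 210.] [370. -66.  19.] 26.6
side pan_oblong 0.66 [205. 123. 274. 178.] [ 637. -240.    9.] 47.5
side pan_round 0.94 [146. 217. 217. 279.] [667. 202.   5.] 45.1
```

```bash
python3 - <<'E'
import cv2
a=cv2.imread('pics/scene0.png'); cv2.imwrite('pics/scene_c.png',cv2.resize(a[110:320,90:410],None,fx=2.5,fy=2.5,interpolation=cv2.INTER_CUBIC))
E
```

```text
(no output)
```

View pics/scene_c.png

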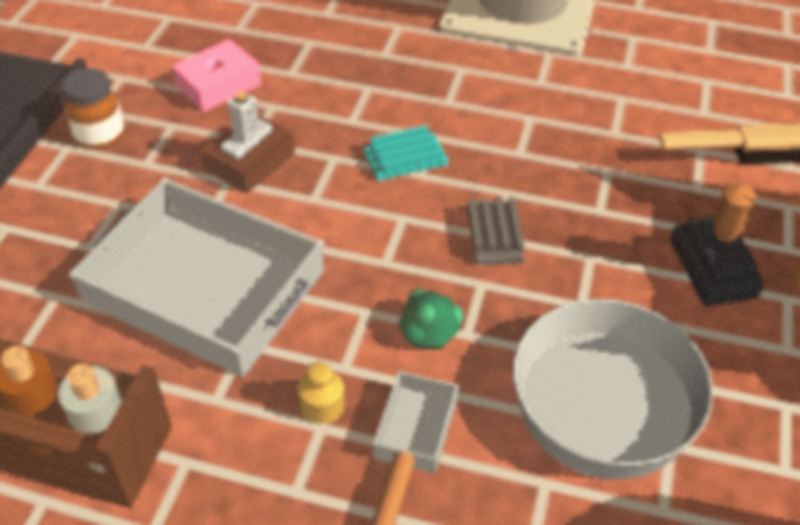

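The dark plate is at about (289,202) in the full scene picture, and the turquoise look-alike is at (253,171). The gauge on the brown rest is at (188,162), and the pink rest look-alike is at (177,139). I'm choosing the dark plate and the brown rest, and will check them from close with the wrist camera.

```bash
cat >> h.py <<'E'
def to(x,y,z,yaw=None):
    """shift in tool axes (cm) and spin (deg) from the measured pose to TCP (x,y,z), yaw"""
    T=toolT(); d=T[:3,:3].T@(np.array([x,y,z])-T[:3,3])/10
    y0=np.arctan2(T[1,0],T[0,0]); sp=None
    if yaw is not None: sp=-np.degrees((yaw-y0+np.pi/2)%np.pi-np.pi/2)
    s=ctrl.read_state(); print('row',d.round(2),'spin',sp,'yaw now',y0,'q7',s['qpos'][6].round(3),'t',round(s['clock'],2)); return d
E
python3 - <<'E'
from h import *
print(np.array(ctrl.calibration('wrist')['mount']).round(3),ctrl.calibration('wrist')['vfov'])
for cam in ['scene','side']:
    z=np.load(cam+'0.npz'); W=z['W']; 
    def sel(x,y,r,z0,z1): 
        m=(np.hypot(W[...,0]-x,W[...,1]-y)<r)&(W[...,2]>z0)&(W[...,2]<z1); return W[m][:,:2]
    for nm,a in dict(barreltop=(432,-250,40,85,102),base=(432,-250,60,38,46),rest=(432,-245,75,28,36.5),plate=(475,62,70,8,30),tq=(377,-72,70,8,30),rim=(660,205,130,38,50),obl=(631,-238,170,38,50)).items():
        q=sel(*a); 
        if len(q)>4: print(cam,nm,len(q),*rect(q))
to(432,-250,290)
E
```

```text
[[-1.00000e-03 -9.51000e-01 -3.10000e-01  7.95070e+01]
 [ 1.00000e+00 -2.00000e-03  1.00000e-03  1.23200e+00]
 [-1.00000e-03 -3.10000e-01  9.51000e-01 -1.19043e+02]
 [ 0.00000e+00  0.00000e+00  0.00000e+00  1.00000e+00]] 67.46118721854434
scene barreltop 67 [ 432.3 -258.2] [24.6 27.3] 68.4
scene base 93 [ 445.1 -254.9] [47.1 84.4] 56.1
scene rest 271 [ 431.8 -258.3] [75.8 91.4] 70.9
scene plate 487 [469.1  58.1] [94.8 54.3] 19.9
scene tq 454 [374.5 -74.1] [58.9 93.1] 35.3
scene rim 522 [659.8 213.2] [190.3 190. ] 18.1
scene obl 820 [ 594.7 -223.2] [236.8 242.5] 78.4
side barreltop 53 [ 431.8 -255.4] [21.3 25.9] 66.3
side base 85 [ 431.5 -252.9] [63.  84.7] 68.8
side rest 213 [ 431.1 -257.1] [74.7 91.1] 71.2
side plate 527 [468.3  59.2] [91.6 56.9] 19.7
side tq 429 [373.8 -73.4] [56.6 92.7] 35.1
side rim 396 [658.6 212.8] [186.8 190. ] 26.2
side obl 450 [ 593.5 -222.2] [239.3 246.6] 78.4
row [ 36.16 -30.6   -3.37] spin None yaw now 0.23581596664172408 q7 -0.02 t 0.6
```

Call:
{"method": "play_rows", "body": {
  "targets": [
    [0,36.0,-30.0,1.5,33.5],
    [0,36.0,-30.0,1.5,33.5],
    [0,36.0,-30.0,1.5,33.5],
    [0,36.0,-30.0,1.5,33.5],
    [0,36.0,-30.0,1.5,33.5],
    [0,36.0,-30.0,1.5,33.5],
    [0,36.0,-30.0,1.5,33.5],
    [0,36.0,-30.0,1.5,33.5],
    [0,36.0,-30.0,1.5,33.5],
    [0,36.0,-30.0,1.5,33.5]
  ]
}}

```text
clock: 1.6
eef_pos: [435.2, -251.0, 241.3]
tool_rot: [-3.139, -0.001, -0.341]
force: [0.7, -0.3, -0.5]
width: 85.6
gripper_force: 0.0
```

```bash
python3 - <<'E'
from h import *
im,d,E,K,D=shot('wrist'); W=cloud(d,E,K,D); save('w1.png',im)
W[d==0]=np.nan
for nm,(z0,z1) in dict(top=(90,101),base=(39,48),rest=(28,37)).items():
    m=(np.hypot(W[...,0]-432,W[...,1]+257)<(35 if nm=='top' else 70))&(W[...,2]>z0)&(W[...,2]<z1); q=W[m]
    if len(q)>4: print(nm,len(q),*rect(q[:,:2]),np.median(q[:,2]).round(1))
to(432,-257,240,-0.349); print(ctrl.read_state()['qpos'].round(2))
E
```

```text
top 447 [ 432.6 -259.6] [22.5 25.9] 71.1 98.9
base 478 [ 432.6 -259.1] [24.8 63.9] 70.1 44.3
rest 3254 [ 432.1 -259.3] [70.1 90.6] 70.8 35.3
row [-0.16  0.81  0.12] spin 0.5418601368530397 yaw now -0.3395427565266074 q7 -1.322 t 1.65
[ 0.34  0.44  0.18  1.94 -0.12  0.76 -1.32]
```

View pics/w1.png

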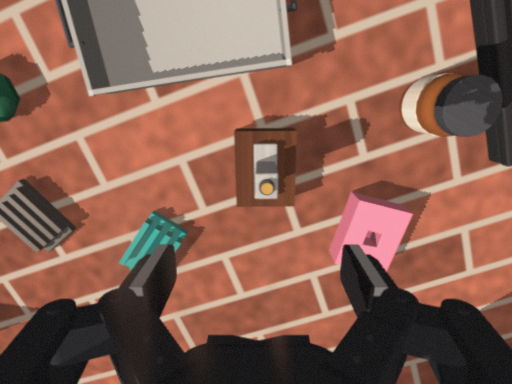

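Wrist view: the gauge sits on the brown rest at (266,170), with the brass button at (266,186). The dark plate is at (35,215), and the pink and turquoise look-alikes are clearly separate. The sizes match: 22×26 top at z 99, 25×64 base.

```bash
python3 - <<'E'
from h import *
to(432.5,-259.4,140,-0.337)
E
```

```text
row [-0.04  1.06 10.12] spin -0.14568921730394885 yaw now -0.3395427565266074 q7 -1.322 t 1.65
```

Call:
{"method": "play_rows", "body": {
  "targets": [
    [0.3,0.05,0.9,5,0],
    [0.3,0.05,0.9,10,0],
    [0.3,0.05,0.9,10,0],
    [0.3,0.05,0.9,10,0],
    [0.3,0.05,0.9,10,0]
  ]
}}

```text
clock: 2.15
eef_pos: [430.5, -266.0, 143.7]
tool_rot: [3.141, -0.004, -0.349]
force: [-0.1, -0.7, 0.4]
width: 59.9
gripper_force: 0.0
```

```bash
python3 - <<'E'
from h import *
im,d,E,K,D=shot('wrist'); W=cloud(d,E,K,D); W[d==0]=np.nan
for nm,(z0,z1) in dict(top=(90,101),base=(39,48),rest=(28,37)).items():
    m=(np.hypot(W[...,0]-432,W[...,1]+257)<(35 if nm=='top' else 70))&(W[...,2]>z0)&(W[...,2]<z1); q=W[m]
    if len(q)>4: print(nm,len(q),*rect(q[:,:2]),np.median(q[:,2]).round(1))
to(432.5,-259.4,80,-0.337); print(ctrl.read_state()['width'],ctrl.read_state()['force'])
E
```

```text
top 986 [ 432.5 -259.6] [22.4 26.3] 71.1 99.0
base 945 [ 432.7 -259.7] [25.9 63.4] 71.4 44.3
rest 5549 [ 431.9 -259.6] [69.6 90.9] 70.9 35.3
row [-0.09 -0.68  6.4 ] spin -0.7014837587278392 yaw now -0.3492432012390663 q7 -1.259 t 2.2
59.81467208859163 [ 0.029289   -0.09613048  0.41599162]
```

Call:
{"method": "play_rows", "body": {
  "targets": [
    [0.3,-0.1,-0.7,0.5,-1],
    [0.3,-0.1,-0.7,3,-1],
    [0.3,-0.1,-0.7,6.4,-1],
    [0.3,-0.1,-0.7,6.4,-1],
    [0.3,-0.1,-0.7,6.4,-1]
  ]
}}

```text
clock: 2.7
eef_pos: [431.0, -257.7, 78.1]
tool_rot: [-3.141, -0.0, -0.331]
force: [-0.1, -0.5, 0.6]
width: 59.9
gripper_force: 0.0
```

```bash
python3 - <<'E'
from h import *
to(432.5,-259.6,80,-0.332); print(ctrl.read_state()['force'])
E
```

```text
row [ 0.21  0.13 -0.19] spin 0.06602506393158218 yaw now -0.33084764524555416 q7 -1.238 t 2.7
[-0.06334333 -0.52171685  0.55372297]
```

Call:
{"method": "play_rows", "body": {
  "targets": [
    [0.3,0.2,0.1,-0.2,0],
    [0.3,0.2,0.1,-0.2,0],
    [1,0.2,0.1,-0.2,0],
    [1,0.2,0.1,-0.2,0],
    [1,0.2,0.1,-0.2,0],
    [1,0.2,0.1,-0.2,0],
    [1,0.2,0.1,-0.2,0]
  ]
}}

```text
clock: 3.4
eef_pos: [432.5, -259.6, 79.9]
tool_rot: [-3.142, -0.001, -0.331]
force: [-0.1, 1.2, 6.1]
width: 21.6
gripper_force: 58.8
```

Call:
{"method": "play_rows", "body": {
  "targets": [
    [1,0,0,-2,0],
    [1,0,0,-5,0],
    [1,0,0,-9,0],
    [1,0,0,-12,0],
    [1,-1,-3,-12,-4],
    [1,-2.3,-7,-12,-10],
    [1,-3.5,-11,-12,-18],
    [1,-4.9,-15.5,-12,-26],
    [1,-6.3,-20,-12,-33],
    [1,-7.9,-25,-12,-38.7]
  ]
}}

```text
clock: 4.4
eef_pos: [438.3, 1.4, 199.2]
tool_rot: [3.141, 0.0, 0.347]
force: [1.5, 0.3, -1.8]
width: 21.6
gripper_force: 59.0
```

Call:
{"method": "play_rows", "body": {
  "targets": [
    [1,-3,-3,0,0],
    [1,-3.6,-3.2,0,0],
    [1,-3.6,-3.2,0,0],
    [1,-3.6,-3.2,0,0]
  ]
}}

```text
clock: 4.8
eef_pos: [395.1, 17.5, 199.4]
tool_rot: [3.141, -0.001, 0.343]
force: [0.7, -0.4, -1.8]
width: 21.1
gripper_force: 59.1
```

```bash
python3 - <<'E'
from h import *
im,d,E,K,D=shot('wrist'); W=cloud(d,E,K,D); W[d==0]=np.nan; save('w2.png',im)
m=(np.hypot(W[...,0]-468,W[...,1]-59)<75)&(W[...,2]>8)&(W[...,2]<30); q=W[m]; print(len(q),*rect(q[:,:2]),np.percentile(q[:,2],[2,10,25,50,75,90,98]).round(1))
for r in ctrl.trace('wrist','plate')[:3]: 
    Q=W[r['pixels']]; Q=Q[np.isfinite(Q[:,0])&(Q[:,2]>5)]; print(r['confidence'],r['bbox'],*rect(Q[:,:2]))
s=ctrl.read_state(); print(s['width'],s['eef_pos'],s['force'],s['qpos'].round(2)); to(468,59,200,.345)
E
```

```text
5090 [468.2  55.4] [91.5 52.8] 19.3 [11.  11.7 12.4 13.9 24.6 25.2 26. ]
0.68 [282.0, 183.9, 370.1, 243.8] [373.8 -76.3] [55.3 91.8] 34.9
0.59 [218.5, 46.9, 273.1, 140.8] [468.1  55.4] [91.3 52.8] 19.3
21.348652141736498 [395.42457227  17.27347811 199.3958765 ] [-0.48616807  0.34488254 -2.02884332] [-0.11  0.38 -0.    2.25  0.    0.52 -1.35]
row [ 8.24 -1.5  -0.05] spin -0.17275039331698264 yaw now 0.3419849368525034 q7 -1.347 t 4.9
```

View pics/w2.png

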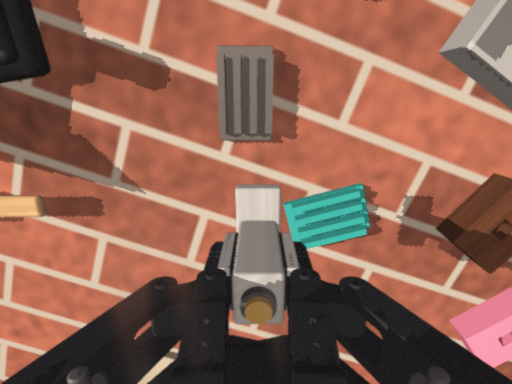

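Wrist view: the dark plate is at (245,93) with ribs up, and the gauge is held centrally at (258,250). The turquoise plate is at (328,215). Next I'll hover just behind the groove to line up from close.

Call:
{"method": "play_rows", "body": {
  "targets": [
    [1,2,-0.4,2,0.3],
    [1,4,-0.8,5,0.3],
    [1,5.6,-1.2,9,0.3],
    [1,5.6,-1.2,9.9,0.3],
    [1,5.6,-1.2,9.9,0.3],
    [1,5.6,-1.2,9.9,0.3]
  ]
}}

```text
clock: 5.5
eef_pos: [442.6, 47.3, 101.0]
tool_rot: [3.141, 0.0, 0.337]
force: [0.4, -0.0, -1.8]
width: 21.4
gripper_force: 59.0
```

```bash
cat > g.py <<'E'
from h import *
def look(name):
    im,d,E,K,D=shot('wrist'); T=toolT(); W=cloud(d,E,K,D); W[d==0]=np.nan; save(name,im)
    L=(W-T[:3,3])@T[:3,:3]; return im,d,W,L,T
if __name__=='__main__':
    im,d,W,L,T=look('w3.png')
    m=(np.hypot(W[...,0]-468,W[...,1]-56)<75)&(W[...,2]>8)&(W[...,2]<30); q=W[m]; print('plate',len(q),*rect(q[:,:2]))
    np.savez('w3.npz',im=im,d=d,W=W,L=L)
    # gauge base top in tool frame
    b=(abs(L[...,1])<25)&(L[...,0]>8)&(L[...,0]<45)&(L[...,2]>25)&(L[...,2]<50); q=L[b]; print('base',len(q),*rect(q[:,:2]),np.percentile(q[:,2],[10,50,90]))
    # cross profile of ribs at plate, tool y bins, 10..35mm beyond
    p=m&(L[...,0]>10); q=L[p]
    for y in np.arange(-32,30,1.):
        s=q[(abs(q[:,1]-y)<.5)]
        if len(s)>3: print(y,len(s),np.median(s[:,2]).round(1),np.percentile(s[:,0],[5,95]).round(0))
    s=ctrl.read_state(); print(s['eef_pos'],s['force'],s['width'],s['tool_rot'])
E
python3 g.py
```

```text
plate 7243 [468.8  56.1] [91.7 53.7] 19.1
base 1877 [19.3  1. ] [26.1 22.6] 89.9 [31.53258392 35.9200365  37.0902002 ]
-26.0 62 77.0 [13. 70.]
-25.0 132 77.2 [14. 68.]
-24.0 128 77.0 [13. 70.]
-23.0 136 77.1 [15. 70.]
-22.0 134 77.1 [13. 70.]
-21.0 130 77.2 [15. 71.]
-20.0 125 77.1 [15. 70.]
-19.0 247 83.8 [13. 68.]
-18.0 126 89.0 [13. 69.]
-17.0 120 89.2 [14. 70.]
-16.0 110 89.3 [18. 69.]
-15.0 111 89.2 [21. 70.]
-14.0 103 89.1 [18. 71.]
-13.0 114 89.1 [21. 70.]
-12.0 82 89.1 [19. 71.]
-11.0 65 77.2 [22. 72.]
-10.0 119 77.1 [24. 71.]
-9.0 109 77.1 [23. 69.]
-8.0 120 77.1 [22. 71.]
-7.0 117 77.1 [24. 69.]
-6.0 106 77.2 [22. 70.]
-5.0 129 77.1 [25. 71.]
-4.0 135 87.8 [21. 68.]
-3.0 104 89.3 [21. 72.]
-2.0 96 89.2 [18. 70.]
-1.0 139 89.2 [22. 70.]
0.0 79 89.2 [19. 70.]
1.0 139 89.1 [19. 68.]
2.0 97 89.2 [20. 72.]
3.0 79 89.1 [20. 70.]
4.0 157 89.2 [19. 70.]
5.0 88 77.2 [23. 70.]
6.0 147 77.3 [22. 70.]
7.0 85 77.0 [23. 69.]
8.0 140 77.0 [24. 70.]
9.0 97 77.3 [22. 70.]
10.0 119 77.1 [24. 69.]
11.0 118 77.2 [22. 71.]
12.0 46 77.8 [35. 71.]
13.0 114 89.2 [19. 71.]
14.0 101 89.4 [19. 70.]
15.0 107 89.2 [20. 71.]
16.0 119 89.1 [19. 70.]
17.0 99 89.2 [19. 70.]
18.0 121 89.2 [17. 71.]
19.0 114 89.1 [15. 69.]
20.0 250 83.6 [13. 68.]
21.0 126 76.9 [14. 69.]
22.0 133 77.1 [13. 71.]
23.0 132 77.2 [15. 69.]
24.0 129 77.0 [13. 69.]
25.0 134 77.1 [15. 70.]
26.0 131 77.0 [14. 69.]
27.0 89 77.1 [14. 69.]
[442.97645848  47.44801553 101.53892917] [ 0.98694531  0.59565164 -1.92414767] 21.63463640575499 [ 3.14099943e+00 -1.16059091e-03  3.37382732e-01]
```

View pics/w3.png

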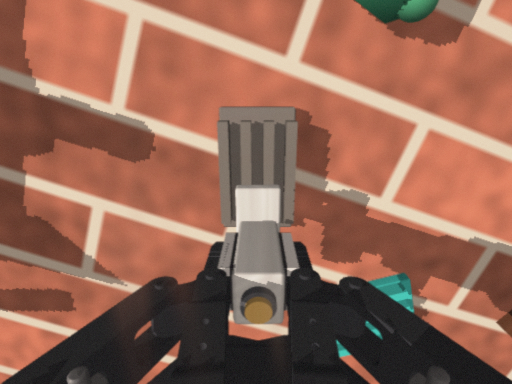

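Wrist view: the base (258,205) is lined up over the plate's middle groove (~257,150). Rib relief looks like about 12 mm. Next I'll move above the groove middle and descend partway.

Call:
{"method": "play_rows", "body": {
  "targets": [
    [1,1.5,-0.05,0,0],
    [1,2.7,-0.05,0.5,0],
    [1,2.7,-0.05,1.2,0],
    [1,2.7,-0.05,1.7,0],
    [1,2.7,-0.05,1.7,0],
    [1,2.7,-0.05,1.7,0]
  ]
}}

```text
clock: 6.15
eef_pos: [467.2, 57.4, 83.1]
tool_rot: [-3.141, 0.002, 0.339]
force: [-1.5, 0.4, -1.5]
width: 21.3
gripper_force: 59.1
```

```bash
python3 - <<'E'
from g import *
im,d,W,L,T=look('w4.png')
for nm,(x0,x1,z0,z1) in dict(base=(16,34,33,39),barrel=(-14,14,-28,-12)).items():
    b=(abs(L[...,1])<18)&(L[...,0]>x0)&(L[...,0]<x1)&(L[...,2]>z0)&(L[...,2]<z1); q=L[b]; print(nm,len(q),q.min(0).round(1),q.max(0).round(1),np.percentile(q[:,1],[1,99]).round(1).tolist(),np.median(q[:,2]))
p=(abs(L[...,1])<30)&(L[...,0]>34)&(L[...,0]<44)&(L[...,2]>50); q=L[p]
y=q[:,1][np.abs(q[:,2]-np.percentile(q[:,2],5))<2]  # rib tops
h,e=np.histogram(y,np.arange(-30,30,.5)); print([(round(a,1),int(n)) for a,n in zip(e+.25,h)])
print('rib z',np.median(q[:,2][np.abs(q[:,2]-np.percentile(q[:,2],5))<2]))
s=ctrl.read_state(); print(s['eef_pos'],s['force'],s['width'],s['tool_rot'])
E
```

```text
base 1119 [ 16.  -12.1  33.5] [30.8 14.  38.9] [-11.9, 13.4] 35.71264898065732
barrel 4164 [-14. -18. -28.] [ 13.8  18.  -12. ] [-17.1, 17.3] -19.618182206455707
[(np.float64(-29.8), 0), (np.float64(-29.2), 0), (np.float64(-28.8), 0), (np.float64(-28.2), 0), (np.float64(-27.8), 0), (np.float64(-27.2), 0), (np.float64(-26.8), 0), (np.float64(-26.2), 0), (np.float64(-25.8), 0), (np.float64(-25.2), 0), (np.float64(-24.8), 2), (np.float64(-24.2), 3), (np.float64(-23.8), 4), (np.float64(-23.2), 6), (np.float64(-22.8), 6), (np.float64(-22.2), 4), (np.float64(-21.8), 3), (np.float64(-21.2), 5), (np.float64(-20.8), 6), (np.float64(-20.2), 6), (np.float64(-19.8), 4), (np.float64(-19.2), 3), (np.float64(-18.8), 5), (np.float64(-18.2), 6), (np.float64(-17.8), 0), (np.float64(-17.2), 0), (np.float64(-16.8), 0), (np.float64(-16.2), 0), (np.float64(-15.8), 0), (np.float64(-15.2), 0), (np.float64(-14.8), 0), (np.float64(-14.2), 0), (np.float64(-13.8), 0), (np.float64(-13.2), 0), (np.float64(-12.8), 0), (np.float64(-12.2), 0), (np.float64(-11.8), 0), (np.float64(-11.2), 0), (np.float64(-10.8), 0), (
[... 1291 characters left out ...]
(np.float64(18.2), 0), (np.float64(18.8), 0), (np.float64(19.2), 0), (np.float64(19.8), 0), (np.float64(20.2), 0), (np.float64(20.8), 0), (np.float64(21.2), 0), (np.float64(21.8), 6), (np.float64(22.2), 6), (np.float64(22.8), 5), (np.float64(23.2), 1), (np.float64(23.8), 4), (np.float64(24.2), 6), (np.float64(24.8), 6), (np.float64(25.2), 5), (np.float64(25.8), 1), (np.float64(26.2), 6), (np.float64(26.8), 5), (np.float64(27.2), 6), (np.float64(27.8), 1), (np.float64(28.2), 5), (np.float64(28.8), 0), (np.float64(29.2), 0)]
rib z 58.66862472524042
[467.53838103  57.44101433  83.21857856] [-0.27064873  0.28187702 -1.42591072] 21.112913038177272 [-3.14152098e+00  9.49639274e-04  3.38582061e-01]
```

Call:
{"method": "play_rows", "body": {
  "targets": [
    [1,0,0.09,0,0],
    [1,0,0.09,0,0],
    [1,0,0.09,0.2,0],
    [1,0,0.09,0.4,0],
    [1,0,0.09,0.6,0],
    [1,0,0.09,0.8,0],
    [1,0,0.09,0.9,0],
    [1,0,0.09,1.0,0],
    [1,0,0.09,1.0,0]
  ]
}}

```text
clock: 7.1
eef_pos: [468.4, 56.8, 73.2]
tool_rot: [-3.142, 0.0, 0.339]
force: [0.8, -0.2, -1.9]
width: 21.4
gripper_force: 59.1
```

```bash
python3 - <<'E'
from g import *
im,d,W,L,T=look('w5.png')
def sel(y,x0,x1,z0,z1): return L[(abs(L[...,1])<y)&(L[...,0]>x0)&(L[...,0]<x1)&(L[...,2]>z0)&(L[...,2]<z1)]
q=sel(18,16,34,33,38); print('base',np.percentile(q[:,1],[.5,99.5]).mean(),np.median(q[:,2]))
q=sel(30,34,42,40,80); r=np.percentile(q[:,2],5); y=np.sort(q[:,1][abs(q[:,2]-r)<2]); g=np.flatnonzero(np.diff(y)>3); print('ribs',r,y[0],[(y[i],y[i+1]) for i in g],y[-1])
s=ctrl.read_state(); print(s['eef_pos'],s['force'],s['torque'],s['width'],s['tool_rot'])
E
```

```text
base 0.785864623546443 35.588379593442525
ribs 48.24206371199173 -25.215056224982973 [(np.float64(-18.590542933123462), np.float64(-10.08894481883119)), (np.float64(-3.3940414487175588), np.float64(5.573126913038279)), (np.float64(12.235174445266379), np.float64(20.59161880874241))] 27.371239229326527
[468.41791232  56.82692077  73.27193063] [ 0.02246578 -0.30566644 -2.57226822] [0.02207032 0.02017272 0.00438105] 21.433919337249588 [3.14158946e+00 8.21179939e-05 3.38820438e-01]
```

Call:
{"method": "play_rows", "body": {
  "targets": [
    [1,0,0.02,0.07,0],
    [1,0,0.02,0.14,0],
    [1,0,0.02,0.21,0],
    [1,0,0.02,0.28,0],
    [1,0,0.02,0.28,0]
  ]
}}

```text
clock: 7.65
eef_pos: [468.6, 56.6, 70.6]
tool_rot: [3.142, -0.0, 0.339]
force: [-0.4, 0.2, 0.8]
width: 21.7
gripper_force: 59.3
```

Call:
{"method": "play_rows", "body": {
  "targets": [
    [1,0,0,0.03,0],
    [1,0,0,0.06,0],
    [1,0,0,0.09,0],
    [1,0,0,0.09,0]
  ]
}}

```text
clock: 8.05
eef_pos: [468.6, 56.7, 69.6]
tool_rot: [3.142, -0.0, 0.339]
force: [0.0, 0.1, 0.5]
width: 21.6
gripper_force: 59.4
```

Call:
{"method": "play_rows", "body": {
  "targets": [
    [1,0,0,0.03,0],
    [1,0,0,0.06,0],
    [1,0,0,0.06,0]
  ]
}}

```text
clock: 8.35
eef_pos: [468.6, 56.7, 69.1]
tool_rot: [3.142, -0.0, 0.339]
force: [0.1, -0.2, 1.4]
width: 21.5
gripper_force: 59.9
```

Call:
{"method": "play_rows", "body": {
  "targets": [
    [1,0,0,0.03,0],
    [1,0,0,0.05,0],
    [1,0,0,0.05,0]
  ]
}}

```text
clock: 8.65
eef_pos: [468.6, 56.7, 69.1]
tool_rot: [3.141, -0.001, 0.339]
force: [-1.3, -1.3, 7.7]
width: 21.6
gripper_force: 60.8
```

Call:
{"method": "play_rows", "body": {
  "targets": [
    [1,0,0,0.01,0],
    [1,0,0,0.02,0],
    [1,0,0,0.02,0]
  ]
}}

```text
clock: 8.95
eef_pos: [468.6, 56.7, 69.0]
tool_rot: [3.141, -0.001, 0.339]
force: [-1.9, 0.0, 9.6]
width: 21.4
gripper_force: 60.9
```

Call:
{"method": "play_rows", "body": {
  "targets": [
    [1,0,0,0.01,0],
    [1,0,0,0.01,0],
    [1,0,0,0.01,0],
    [1,0,0,0.01,0],
    [1,0,0,0.01,0],
    [1,0,0,0.01,0],
    [1,0,0,0.01,0],
    [1,0,0,0.01,0]
  ]
}}

```text
clock: 9.75
eef_pos: [468.6, 56.6, 69.0]
tool_rot: [3.141, -0.001, 0.339]
force: [-2.0, -0.5, 11.6]
width: 21.7
gripper_force: 61.1
```

```bash
python3 - <<'E'
from g import *
im,d,W,L,T=look('w6.png')
fs=[ctrl.read_state()['force'][2]]
def sel(y,x0,x1,z0,z1): return L[(abs(L[...,1])<y)&(L[...,0]>x0)&(L[...,0]<x1)&(L[...,2]>z0)&(L[...,2]<z1)]
q=sel(18,18,32,33,38); print('base',np.percentile(q[:,1],[.5,99.5]).mean(),np.median(q[:,2]))
q=sel(30,36,44,38,80); r=np.percentile(q[:,2],5); y=np.sort(q[:,1][abs(q[:,2]-r)<2]); g=np.flatnonzero(np.diff(y)>3); print('ribs',r,[(y[i],y[i+1]) for i in g],'floor',np.percentile(q[:,2],[60,80]))
q=sel(10,-12,14,-45,-18); h,e=np.histogram(q[:,2],np.arange(-45,-17,.5)); print([(e[i],int(h[i])) for i in range(len(h)) if h[i]>5])
for c in ['scene','side']:
    im,d,E,K,D=shot(c); Wc=cloud(d,E,K,D); n=np.hypot(Wc[...,0]-468,Wc[...,1]-58)<16; fs.append(ctrl.read_state()['force'][2]); print(c,np.sort(Wc[n][:,2])[-5:])
print(fs)
x=im;w=cv2.imread('pics/w6.png'); cv2.imwrite('pics/w6c.png',cv2.resize(w[130:340,180:340],None,fx=3.5,fy=2.8*1.25,interpolation=cv2.INTER_CUBIC)[:600])
E
```

```text
base 0.8513307903384 35.50371162882784
ribs 45.78022455769556 [(np.float64(-19.071084846097524), np.float64(-10.376602471908772)), (np.float64(-3.8905882151936075), np.float64(4.96456734352686)), (np.float64(12.155834560705758), np.float64(20.361200421935454))] floor [56.70005208 57.15052994]
[(np.float64(-30.5), 39), (np.float64(-30.0), 149), (np.float64(-29.5), 209), (np.float64(-29.0), 92), (np.float64(-28.5), 39), (np.float64(-28.0), 27), (np.float64(-27.5), 18), (np.float64(-27.0), 19), (np.float64(-26.5), 9), (np.float64(-25.5), 6), (np.float64(-25.0), 25), (np.float64(-24.5), 79), (np.float64(-24.0), 146), (np.float64(-23.5), 131), (np.float64(-23.0), 60), (np.float64(-22.5), 27), (np.float64(-22.0), 35), (np.float64(-21.5), 29), (np.float64(-21.0), 65), (np.float64(-20.5), 222), (np.float64(-20.0), 370), (np.float64(-19.5), 344), (np.float64(-19.0), 160), (np.float64(-18.5), 79)]
scene [564.91295416 565.0681853  565.16741913 565.31155322 565.8943418 ]
side [587.15714857 587.73874309 587.99224533 592.06797838 592.56360043]
[np.float64(11.28081511805744), np.float64(10.71396902880708), np.float64(11.20627431239408)]
```

View pics/w6c.png

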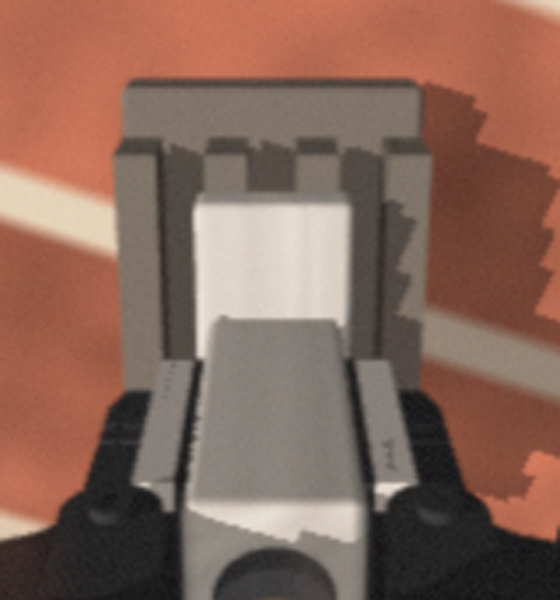

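The close crop shows the base flat on the ribs, centred over the middle groove. The button stands out about 10 mm, so the pin is pushed in about 3 mm. Seated height gives the same answer: 69.0−46−11 ≈ 12 mm of groove, so the plate goes in the oblong pan. I'll hold briefly, then lift.

Call:
{"method": "play_rows", "body": {
  "targets": [
    [1,0,0,0,0],
    [1,0,0,0,0],
    [1,0,0,0,0],
    [1,0,0,-0.05,0],
    [1,0,0,-0.3,0],
    [1,0,0,-1.5,0],
    [1,0,0,-4,0],
    [1,0,0,-8,0],
    [1,0,0,-12,0],
    [1,0,0,-13,0]
  ]
}}

```text
clock: 10.9
eef_pos: [470.3, 56.9, 202.2]
tool_rot: [3.141, -0.007, 0.339]
force: [0.9, 0.3, -2.1]
width: 21.2
gripper_force: 59.4
```

Call:
{"method": "play_rows", "body": {
  "targets": [
    [1,-1.5,3,0,4],
    [1,-3.3,7,0,12],
    [1,-5.3,11,0,20],
    [1,-7.2,15,0,28],
    [1,-9.2,19,0,35],
    [1,-11.2,23,0,38.4],
    [1,-13,27,0,38.4],
    [1,-13.9,28.6,0,38.4],
    [1,-13.9,28.6,0,38.4],
    [1,-13.9,28.6,0,38.4]
  ]
}}

```text
clock: 11.9
eef_pos: [431.7, -258.6, 197.6]
tool_rot: [-3.141, 0.002, -0.332]
force: [0.9, 1.2, -2.0]
width: 21.2
gripper_force: 59.4
```

```bash
python3 - <<'E'
from h import *
im,d,E,K,D=shot('wrist'); W=cloud(d,E,K,D)
m=(np.hypot(W[...,0]-432,W[...,1]+259)<75)&(W[...,2]>28)&(W[...,2]<38); print(*rect(W[m][:,:2]))
for r in ctrl.search_frame('wrist','rest')[:2]: print(r)
im,d,E,K,D=shot('scene'); W=cloud(d,E,K,D)
m=(np.hypot(W[...,0]-469,W[...,1]-58)<70)&(W[...,2]>8)&(W[...,2]<30); print('plate',*rect(W[m][:,:2]))
to(432.5,-259.6,100,-0.332); print(ctrl.read_state()['force'])
E
```

```text
[ 432.5 -259.4] [70.1 89.8] 71.0
{'bbox': [224.8, 129.9, 293.6, 220.3], 'confidence': 0.94}
{'bbox': [331.2, 200.7, 421.8, 297.1], 'confidence': 0.81}
plate [469.8  58.4] [93.2 54.3] 19.7
row [0.07 0.22 9.79] spin 0.17713657224187426 yaw now -0.3289083835886826 q7 -1.277 t 12.05
[ 0.04491823 -0.16269458 -2.00235578]
```

Call:
{"method": "play_rows", "body": {
  "targets": [
    [1,0.1,0.2,3,0],
    [1,0.1,0.2,7,0],
    [1,0.1,0.2,9.6,0],
    [1,0.1,0.2,9.6,0],
    [1,0.1,0.2,9.6,0]
  ]
}}

```text
clock: 12.55
eef_pos: [433.1, -260.8, 102.4]
tool_rot: [-3.141, 0.001, -0.33]
force: [1.0, -0.6, -1.8]
width: 21.3
gripper_force: 59.2
```

```bash
python3 - <<'E'
from h import *
to(432.5,-259.6,80.3,-0.332); print(ctrl.read_state()['force'],ctrl.read_state()['eef_pos'])
E
```

```text
row [-0.09 -0.09  2.21] spin 0.10795428851940708 yaw now -0.3301158422236885 q7 -1.236 t 12.55
[ 0.99843196 -0.56622134 -1.75998045] [ 433.07393898 -260.75995925  102.44373973]
```

Call:
{"method": "play_rows", "body": {
  "targets": [
    [1,-0.1,-0.1,0.5,0],
    [1,-0.1,-0.1,1.0,0],
    [1,-0.1,-0.1,1.5,0],
    [1,-0.1,-0.1,1.8,0],
    [1,-0.1,-0.1,1.9,0],
    [1,-0.1,-0.1,2.0,0],
    [1,-0.1,-0.1,2.1,0],
    [1,-0.1,-0.1,2.15,0],
    [1,-0.1,-0.1,2.15,0]
  ]
}}

```text
clock: 13.45
eef_pos: [432.2, -260.3, 80.7]
tool_rot: [3.142, -0.0, -0.331]
force: [-0.3, -1.0, -1.9]
width: 21.2
gripper_force: 59.2
```

Call:
{"method": "play_rows", "body": {
  "targets": [
    [1,-0.1,-0.1,0.03,0],
    [1,-0.1,-0.1,0.07,0],
    [1,-0.1,-0.1,0.1,0],
    [1,-0.1,-0.1,0.1,0]
  ]
}}

```text
clock: 13.85
eef_pos: [431.5, -258.8, 79.9]
tool_rot: [-3.141, 0.0, -0.331]
force: [-1.2, 0.5, 1.3]
width: 21.7
gripper_force: 59.9
```

Call:
{"method": "play_rows", "body": {
  "targets": [
    [0.6,0,0,0,0],
    [0.3,0,0,0,0],
    [0.3,0,0,0,0],
    [0.3,0,0,0,0],
    [0.3,0,0,-1,0],
    [0.3,0,0,-4,0],
    [0.3,0,0,-8,0],
    [0.3,0,0,-12,0],
    [0.3,0,0,-12,0]
  ]
}}

```text
clock: 14.75
eef_pos: [434.2, -260.8, 205.1]
tool_rot: [3.14, -0.01, -0.332]
force: [0.0, -0.9, -0.1]
width: 59.7
gripper_force: 0.0
```

```bash
python3 - <<'E'
from h import *
im,d,E,K,D=shot('wrist'); W=cloud(d,E,K,D)
for nm,(z0,z1) in dict(top=(90,101),base=(39,48),rest=(28,37)).items():
    m=(np.hypot(W[...,0]-432,W[...,1]+257)<(35 if nm=='top' else 70))&(W[...,2]>z0)&(W[...,2]<z1); q=W[m]
    if len(q)>4: print(nm,len(q),*rect(q[:,:2]),np.median(q[:,2]).round(1))
# oblong pan: rim and floor points
z=np.load('scene0.npz')['W']; 
for nm,Wc in dict(scene=z,side=np.load('side0.npz')['W'],wrist=W).items():
    for k,(a,b) in dict(rim=(42,50),floor=(1,8)).items():
        m=(abs(Wc[...,0]-620)<130)&(abs(Wc[...,1]+225)<140)&(Wc[...,2]>a)&(Wc[...,2]<b)
        if k=='rim' and m.sum()>10: print(nm,k,m.sum(),*rect(Wc[m][:,:2]))
print(ctrl.read_state()['eef_pos'],ctrl.read_state()['width'])
to(468.8,57,200,.338)
E
```

```text
top 564 [ 431.5 -259.4] [22.4 25.5] 71.6 99.0
base 552 [ 447.6 -265.4] [25.4 28.8] 70.9 44.2
rest 3889 [ 432.3 -259.4] [70.2 90.3] 71.1 35.3
scene rim 627 [ 630.9 -229.7] [231.8 169.3] 78.5
side rim 329 [ 632.6 -227.8] [229.4 168.1] 78.8
wrist rim 2713 [ 591.5 -222.1] [219.5  83.1] 78.4
[ 433.0148074  -259.86551811  202.89192088] 59.63062280836498
row [ -6.93 -31.13   0.22] spin -38.35588738425757 yaw now -0.3314365223794498 q7 -1.273 t 14.8
```

Call:
{"method": "play_rows", "body": {
  "targets": [
    [0,-0.8,-3.5,0,-5],
    [0,-1.8,-8,0,-13],
    [0,-2.8,-12.5,0,-21],
    [0,-3.8,-17,0,-29],
    [0,-4.8,-21.5,0,-36],
    [0,-5.8,-26,2,-38.3],
    [0,-6.7,-30,5,-38.3],
    [0,-6.9,-31.1,8,-38.3],
    [0,-6.9,-31.1,8,-38.3],
    [0,-6.9,-31.1,8,-38.3]
  ]
}}

```text
clock: 15.8
eef_pos: [466.4, 56.6, 119.3]
tool_rot: [3.141, 0.003, 0.337]
force: [-0.1, -0.3, 0.8]
width: 85.3
gripper_force: 0.0
```

```bash
python3 - <<'E'
from g import *
im,d,W,L,T=look('w7.png')
m=(np.hypot(W[...,0]-468,W[...,1]-57)<75)&(W[...,2]>8)&(W[...,2]<30); print('plate',*rect(W[m][:,:2]),'tool y',np.percentile(L[m][:,1],[.5,99.5]))
print(ctrl.finger_overhang,ctrl.read_state()['width'],ctrl.read_state()['eef_pos'])
to(468.9,56.8,27,.337)
E
```

```text
plate [468.8  56. ] [91.8 53.9] 19.0 tool y [-26.10848095  26.86365385]
25.0 85.2196107815709 [467.31551441  56.04258886 120.1941788 ]
row [ 0.18 -0.03  9.32] spin -0.1055347057633975 yaw now 0.33515807190930524 q7 -1.403 t 15.85
```

Call:
{"method": "play_rows", "body": {
  "targets": [
    [0,0.15,0,3,0],
    [0,0.15,0,6,0],
    [0,0.15,0,7.5,0],
    [0,0.15,0,8.5,0],
    [0,0.15,0,9.0,0],
    [0,0.15,0,9.3,0],
    [0,0.15,0,9.3,0],
    [0,0.15,0,9.3,0]
  ]
}}

```text
clock: 16.65
eef_pos: [469.7, 56.4, 27.8]
tool_rot: [3.14, -0.001, 0.334]
force: [0.3, -0.6, 0.1]
width: 85.2
gripper_force: 0.0
```

Call:
{"method": "play_rows", "body": {
  "targets": [
    [1,0,0,0.1,0],
    [1,0,0,0.1,0],
    [1,0,0,0.1,0],
    [1,0,0,0.1,0],
    [1,0,0,0.1,0],
    [1,0,0,0.1,0]
  ]
}}

```text
clock: 17.25
eef_pos: [469.2, 57.7, 26.5]
tool_rot: [3.14, -0.001, 0.337]
force: [-0.8, -2.1, 7.9]
width: 52.4
gripper_force: 63.1
```

Call:
{"method": "play_rows", "body": {
  "targets": [
    [1,0,0,-0.3,0],
    [1,0,0,-1,0],
    [1,0,0,-2,0],
    [1,0,0,-4,0],
    [1,0,0,-4,0]
  ]
}}

```text
clock: 17.75
eef_pos: [470.1, 58.3, 67.7]
tool_rot: [3.141, -0.004, 0.337]
force: [0.9, -0.1, -7.0]
width: 52.2
gripper_force: 65.0
```

```bash
python3 - <<'E'
from g import *
im,d,W,L,T=look('w8.png')
p=(abs(L[...,1])<30)&(abs(L[...,0])<55)&(L[...,2]>-5)&(L[...,2]<30); q=L[p&(d>0)]
for a,b in ((20,50),(-50,-20)):
    s=q[(q[:,0]>a)&(q[:,0]<b)]; print(a,b,len(s),np.percentile(s[:,2],[10,50]) if len(s) else '')
s=ctrl.read_state(); print(s['width'],s['force'],s['torque']); to(631.5,-230,200,-0.2)
E
```

```text
20 50 6688 [ 0.70602305 12.63791265]
-50 -20 3235 [0.61977058 6.70912995]
52.54218561057338 [-0.0623557  -0.09501947 -5.5073842 ] [-0.01815785 -0.05803311 -0.0144645 ]
row [  5.79  32.54 -13.31] spin 30.741033549923422 yaw now 0.33653225091220434 q7 -1.965 t 17.8
```

View pics/w8.png

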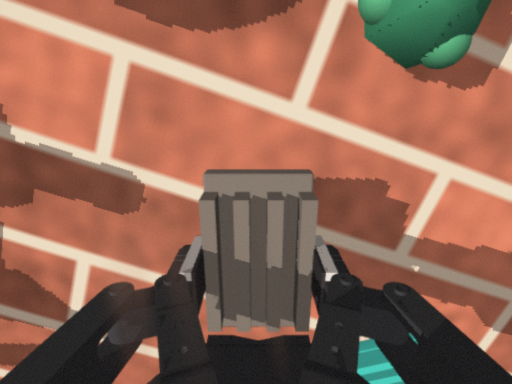

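Wrist view: the plate is held level between the pads, centred at (258,250). Carrying it to the oblong pan.

Call:
{"method": "play_rows", "body": {
  "targets": [
    [1,0,0,-3,0],
    [1,0,0,-6.5,0],
    [1,0,0,-10,0],
    [1,0.4,2.5,-13,4],
    [1,1.1,6,-13.3,10],
    [1,1.8,10,-13.3,17],
    [1,2.5,14,-13.3,24],
    [1,3.2,18,-13.3,30],
    [1,3.9,22,-13.3,30.7],
    [1,4.6,26,-13.3,30.7]
  ]
}}

```text
clock: 18.8
eef_pos: [597.8, -173.5, 197.2]
tool_rot: [3.141, 0.003, -0.199]
force: [1.2, 0.4, -7.2]
width: 52.4
gripper_force: 67.9
```

```bash
python3 - <<'E'
from g import *
im,d,W,L,T=look('w9.png')
to(631.5,-230,200,-0.2)
E
```

```text
row [ 3.93  3.96 -0.24] spin -0.378105820889423 yaw now -0.20659919149547634 q7 -1.772 t 18.85
```

Call:
{"method": "play_rows", "body": {
  "targets": [
    [1,2,2,0,0],
    [1,4,4,0,0],
    [1,4,4,0,0],
    [1,4,4,0,0]
  ]
}}

```text
clock: 19.25
eef_pos: [628.2, -219.6, 196.7]
tool_rot: [-3.142, 0.004, -0.2]
force: [-0.6, 0.9, -6.0]
width: 52.7
gripper_force: 67.8
```

```bash
python3 - <<'E'
from g import *
im,d,W,L,T=look('w10.png')
m=(d>0)&(abs(W[...,0]-631)<150)&(abs(W[...,1]+230)<150)
for a,b in ((43,50),(0,8)):
    q=L[m&(W[...,2]>a)&(W[...,2]<b)]; print(a,b,len(q),*rect(q[:,:2]),q.min(0),q.max(0))
print(ctrl.read_state()['eef_pos']); to(631.5,-230,200,-0.2)
E
```

```text
43 50 3767 [ 6.3 14.8] [165.9 214.4] 0.1 [-76.7940245  -92.28483533 146.71147243] [ 89.50027678 122.08863193 154.290652  ]
0 8 46028 [ 5.7 11.1] [300. 300.] 78.6 [-130.81748421 -165.33858125  188.75383067] [169.96385465 187.32008343 197.52237919]
[ 628.28592441 -218.31284957  197.03558199]
row [ 0.54  1.08 -0.3 ] spin 0.0791329409409563 yaw now -0.19861886963379408 q7 -1.705 t 19.3
```

View pics/w10.png

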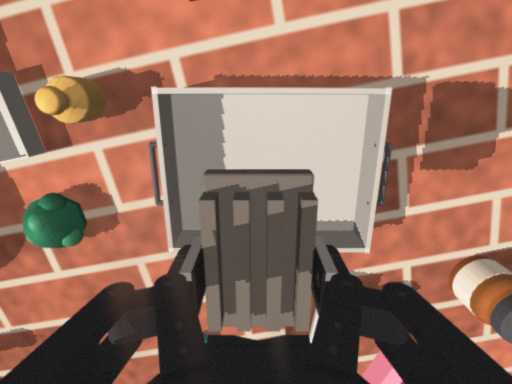

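Wrist view: the pan's rim runs from (153,88) to (390,250) and is aligned with the plate. Its centre is about 5 mm in x and 14 mm in y from the tool, so I'll correct for that and lower.

Call:
{"method": "play_rows", "body": {
  "targets": [
    [1,0.5,1.4,0,0],
    [1,0.5,1.4,2,0],
    [1,0.5,1.4,5,0],
    [1,0.5,1.4,9,0],
    [1,0.5,1.4,12,0],
    [1,0.5,1.4,14,0],
    [1,0.5,1.4,15,0],
    [1,0.5,1.4,15,0],
    [1,0.5,1.4,15,0]
  ]
}}

```text
clock: 20.2
eef_pos: [632.6, -234.0, 49.7]
tool_rot: [3.142, -0.002, -0.199]
force: [0.8, -0.2, -5.8]
width: 52.7
gripper_force: 67.8
```

Call:
{"method": "play_rows", "body": {
  "targets": [
    [1,0,0,0.4,0],
    [1,0,0,0.8,0],
    [1,0,0,1.2,0],
    [1,0,0,1.4,0],
    [1,0,0,1.5,0],
    [1,0,0,1.6,0],
    [1,0,0,1.7,0],
    [1,0,0,1.8,0],
    [1,0,0,1.8,0]
  ]
}}

```text
clock: 21.1
eef_pos: [631.7, -233.9, 30.6]
tool_rot: [-3.142, 0.0, -0.199]
force: [-0.4, 0.4, -5.8]
width: 52.4
gripper_force: 67.8
```

Call:
{"method": "play_rows", "body": {
  "targets": [
    [1,0,0,0.04,0],
    [1,0,0,0.08,0],
    [1,0,0,0.1,0],
    [1,0,0,0.1,0]
  ]
}}

```text
clock: 21.5
eef_pos: [631.7, -233.9, 29.7]
tool_rot: [-3.142, -0.0, -0.199]
force: [-0.6, -0.5, -6.9]
width: 52.5
gripper_force: 67.9
```

Call:
{"method": "play_rows", "body": {
  "targets": [
    [1,0,0,0.03,0],
    [1,0,0,0.06,0],
    [1,0,0,0.06,0]
  ]
}}

```text
clock: 21.8
eef_pos: [631.7, -234.0, 29.7]
tool_rot: [3.141, -0.0, -0.199]
force: [-1.3, 0.8, 0.7]
width: 52.8
gripper_force: 68.5
```

Call:
{"method": "play_rows", "body": {
  "targets": [
    [0.3,0,0,0,0],
    [0.15,0,0,0,0],
    [0.1,0,0,0,0],
    [0.1,0,0,0,0],
    [0.1,0,0,-1,0],
    [0.1,0,0,-4,0],
    [0.1,0,0,-8,0],
    [0.1,0,0,-12,0],
    [0.1,0,0,-16,0],
    [0.1,0,0,-16,0]
  ]
}}

```text
clock: 22.8
eef_pos: [635.7, -234.7, 196.7]
tool_rot: [3.141, -0.013, -0.199]
force: [0.3, -0.1, -0.2]
width: 76.8
gripper_force: 0.0
```

```bash
python3 - <<'E'
from g import *
im,d,W,L,T=look('w11.png')
m=(d>0)&(np.hypot(W[...,0]-631,W[...,1]+232)<65)
q=W[m&(W[...,2]>9)&(W[...,2]<35)]; print('plate',*rect(q[:,:2]),np.percentile(q[:,2],[5,50,95]))
q=W[m&(W[...,2]>24)&(W[...,2]<35)]; A=np.c_[q[:,:2]-q[:,:2].mean(0),np.ones(len(q))]; print('tilt',np.linalg.lstsq(A,q[:,2],rcond=None)[0])
q=W[(d>0)&(abs(W[...,0]-631)<130)&(abs(W[...,1]+230)<130)&(W[...,2]>43)&(W[...,2]<50)]; print('rim',*rect(q[:,:2]))
s=ctrl.read_state(); print(s['eef_pos'],s['width'],s['force'])
im,d,E,K,D=shot('scene'); save('end.png',im); W=cloud(d,E,K,D)
for nm,(x,y,r,z0,z1) in dict(top=(432,-258,40,85,102),obl=(631,-230,150,42,50)).items():
    q=W[(np.hypot(W[...,0]-x,W[...,1]-y)<r)&(W[...,2]>z0)&(W[...,2]<z1)]; print(nm,*rect(q[:,:2]))
cv2.imwrite('pics/end_c.png',cv2.resize(im[110:320,90:410,::-1],None,fx=2.5,fy=2.5,interpolation=cv2.INTER_CUBIC))
E
```

```text
plate [ 631.6 -234.8] [53.8 91.5] 78.4 [14.38886892 16.6699538  28.41461893]
tilt [ 1.59015418e-04 -2.14123183e-04  2.75675126e+01]
rim [ 631.5 -233.5] [214.3 165. ] 78.3
[ 633.92122755 -234.41027932  193.54610852] 76.67738529285148 [ 0.00432139  0.28357252 -0.46224123]
top [ 431.9 -258. ] [25.5 27.7] 78.9
obl [ 630.8 -230.6] [229.9 169.1] 78.5
```

View pics/end_c.png

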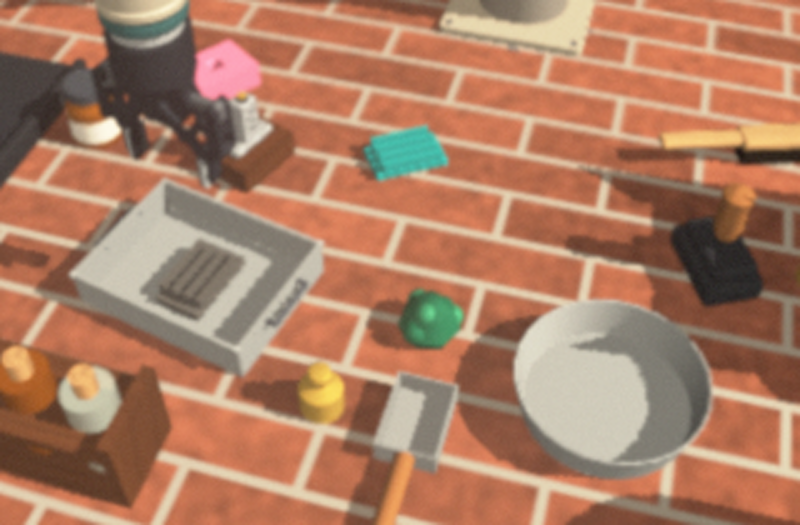

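The final view shows the plate flat, ribs up, in the oblong pan at (205,275). The gauge stands on its brown rest at (245,125), nothing else has moved, and the gripper is clear. Handing in.

```bash
python3 -c "from cell import ctrl; print(ctrl.finish_job())"
```

```text
the job is handed in; nothing more can be done
None
```

The job is handed in: the middle groove reads about 12 mm deep (pressed at about 13 N for over a second), the gauge is back in its rest, and the plate lies flat, ribs up, in the oblong pan.

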